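# Sort the full and empty brass tins by weight

### The arm

A 7-joint arm with a two-finger parallel gripper is mounted at the origin on the work surface. World frame = base frame: x ahead of the robot, y to its left, z up, the work surface at z = 0. Lengths are in m, angles in rad, forces in N, time in s.
With the tool pointing down it reaches from about 0.425 to 0.925 m from the base axis. Payload 6.8 kg.
Tool frame: the origin (TCP) lies on the centre line of the jaws, within the pads' length; the fingertips stand 17 mm ahead of it and the grasp point (between the pads) lies 2 mm behind it; z points along the fingers, x is the direction in which the jaws open and shut, and the axes are right-handed (so a half turn about z gives the same grasp; the last joint's range is limited). The gripper opens to 85 mm and grips with 20 to 120 N. Pads are 22 mm wide; open, the fingers measure 114 mm over their backs; the gripper's body (76 mm by 85 mm) begins 54 mm behind the grasp point. The pads swing forward as they close: fully open they stand 13 mm farther back than shut.
Start: joints at [-1.456, 0.477, 0.022, 1.555, -0.011, 1.109, -0.083], TCP at [0.149, 0.658, 0.248] pointing down, gripper open.
Joint ranges: [-2.96, 2.96], [-0.34, 2.1], [-1.41, 1.46], [0.24, 2.44], [-1.37, 4.51], [0.17, 1.92], [-2.96, 2.96]. Speed limits (rad/s): [2.39, 2.39, 3.14, 3.14, 3.14, 3.14, 3.14].

### API

Orientations are given as a rotation vector (axis times angle).
In Python, from bench import r gives the robot as it stands.
- The arm moves only by the tool arm_command, never from a script. Its argument "increments" is a list of rows, each a list of 3 entries, a list of its own where there are three numbers: the shift along the world's x, y, z in m, then the turn, a rotation vector about the world's x, y, z in rad, then the opening in per cent of the stroke, from 0 (shut) to 100 (fully open). A call has 1 to 10 rows; each row is the pose to reach, as a shift and turn from the pose commanded when the call began; what a row does not reach only later rows make up. A row lasts 1/10 s, in which the tool goes at most 50 mm and 8.59 degrees, less where a joint would pass 70% of its speed; a pose out of reach is approached as far as the arm can. A call with a gripper value outside its range is refused whole. The fingers move at their own pace and stop on an object; "newtons" is the grip in N (left out, the last holds). Time passes only in rows, so rows that repeat a pose let the fingers close. It gives the time, the measured TCP pose, the force and the opening at its end, in the units of the state.
- r.get_obs(): the state, without advancing time (a new reading comes with each control period).
- r.grab_frame(name): name is "scene" or "side" or "wrist"; returns the picture (384x512x3 uint8, blue, green, red); there is no depth.
- r.camera_model(name): a dict with "camera_matrix" (3x3 intrinsics, pixels), "D" ([k1, k2, p1, p2, k3] as OpenCV has them; the pictures are not rectified), "camera_from_world" (4x4, takes a point from world to camera coordinates). Camera axes: x right, y down, z forward; pixel columns grow to the right and rows downward; lengths in m; the calibration is good to about 2 mm. A picture is of the moment at which its call begins: read the wrist's pose just before it. camera_model takes no time and is no camera call; for the wrist camera it gives the pose at the moment of the call.
- r.hand_in(): hands the job in, once; it reports no verdict.
The state is a dict: "clock": time; "joints": joint angles; "qvel": joint speeds; "tau": joint torques, N m; "tcp_pos": TCP position; "orientation": TCP orientation; "contact_force": force on the tool from outside, world axes, zero at the start; "moment": the same for the moment, N m; "grip_width": finger opening in m.
Only numpy, scipy, OpenCV 4.12 (cv2) and the standard library are available. Lean on these libraries where they do the work, as an engineer would, in place of code of your own. Each camera call takes 0.05 s, during which the arm holds its last target. There are 200 camera calls.

### The job

The two square blue-lidded tins on the bench look alike, but each may be full of brass trimming weights or empty. Lift each one straight up to feel how heavy it is, then stand it upright on the floor of a tray: a full tin in the green tray, an empty one in the red tray. Do not tip the tins over on the way.

Things in the scene. Friction and masses are not known exactly. Their poses are not given: they have to be found in the camera images.
- tin_a_mid (a point): sealed square tin, 56 x 56 mm and 60 mm tall, plain bright metal with a blue lid, looking just like the other one; stands upright on the bench. Rigid; take it across two opposite flat sides (56 mm). It is either full of brass (5.5 to 7 N altogether) or empty but for a light liner (about 1.4 N); this cannot be seen. Either one, both or neither may be full. This point is its centre, 30 mm above its underside; x and y point square to its sides, z up.
- tin_b_mid (a point): sealed square tin, 56 x 56 mm and 60 mm tall, plain bright metal with a blue lid, looking just like the other one; stands upright on the bench. Rigid; take it across two opposite flat sides (56 mm). It is either full of brass (5.5 to 7 N altogether) or empty but for a light liner (about 1.4 N); this cannot be seen. Either one, both or neither may be full. This point is its centre, 30 mm above its underside; x and y point square to its sides, z up.
- tray_full_floor (a point): fixed shallow green tray for full tins, 130 mm along its x by 210 mm along its y, walls 5 mm thick, rim 16 mm above the bench; its floor lies 5 mm above the bench and has room for both tins side by side along y (50 mm either side of the middle). This point is the centre of the floor; x and y along the sides, z up.
- tray_empty_floor (a point): fixed shallow red tray for empty tins, 130 mm along its x by 210 mm along its y, walls 5 mm thick, rim 16 mm above the bench; its floor lies 5 mm above the bench and has room for both tins side by side along y (50 mm either side of the middle). This point is the centre of the floor; x and y along the sides, z up.
Things that resemble listed ones, but are neither listed nor needed, are in the scene too. Leave any purple look-alike of the part that bears tin_b_mid alone.

How it is judged:
By the outcome, as a careful person would: the job done as asked, in the order asked, and still so for the second after the job is handed in, with the robot touching nothing.
It also fails if it takes over 54 s, if anything falls off the work surface, if the arm or the gripper's body presses on something with over 40 N, if the wrist force passes 120 N, or if a joint passes its speed limit or range.

## Working session

There is one attempt and no reset: what is moved stays moved. The work goes in short steps, Python scripts to look and compute and a tool call to move; the robot and the scene stay as the last step left them, time stands still between calls to the robot, and variables do not carry over. Pictures are saved under pics/ and viewed, about 8 in all and at most 12, crops included, and the job is handed in when it is done.

Besides the shell and the picture viewer there is one more tool, called by a JSON object that holds its "method" and its "body". arm_command: Moves the arm, as the interface text tells. Its arguments: {"type":"object","properties":{"increments":{"type":"array","items":{"type":"array"}},"newtons":{"type":"number"}},"required":["increments"]}

```bash
ls; mkdir -p pics; python3 - <<'E'
from bench import r
import cv2,numpy as np
o=r.get_obs()
for k in o: print(k,np.round(o[k],3))
a=r.grab_frame("scene");b=r.grab_frame("side")
cv2.imwrite("pics/scene0.png",a);cv2.imwrite("pics/side0.png",b)
for n in("scene","side","wrist"):
  m=r.camera_model(n);print(n,np.round(m["camera_matrix"],1).tolist(),np.round(m["D"],3),np.round(m["camera_from_world"],3).tolist())
E
```

```text
pics
clock 0.0
joints [-1.456  0.478  0.022  1.556 -0.011  1.109 -0.083]
qvel [ 0.     0.    -0.    -0.001 -0.002  0.    -0.   ]
tau [ 1.0000e-03 -5.9643e+01  1.6080e+00 -2.8120e+01  1.2000e-02  9.0000e-03
 -0.0000e+00]
tcp_pos [0.149 0.658 0.247]
orientation [ 2.454e+00  1.960e+00 -2.000e-03]
contact_force [ 0.201 -0.112 -0.74 ]
moment [-0.012 -0.038  0.004]
grip_width 0.085
scene [[460.9, 0.0, 263.7], [0.0, 460.9, 195.8], [0.0, 0.0, 1.0]] [-0.148  0.     0.     0.     0.   ] [[-0.124, 0.992, -0.0, 0.01], [0.73, 0.091, -0.678, -0.306], [-0.673, -0.085, -0.735, 1.292], [0.0, 0.0, 0.0, 1.0]]
side [[394.8, 0.0, 258.3], [0.0, 394.8, 192.6], [0.0, 0.0, 1.0]] [-0.014  0.     0.     0.     0.   ] [[-0.973, -0.23, -0.022, 0.502], [-0.113, 0.559, -0.822, 0.063], [0.201, -0.797, -0.57, 0.921], [0.0, 0.0, 0.0, 1.0]]
wrist [[306.9, 0.0, 250.9], [0.0, 306.9, 196.5], [0.0, 0.0, 1.0]] [-0.058  0.     0.     0.     0.   ] [[0.221, 0.975, -0.002, -0.674], [0.938, -0.212, 0.275, -0.036], [0.268, -0.063, -0.961, 0.379], [0.0, 0.0, 0.0, 1.0]]
```

View pics/scene0.png

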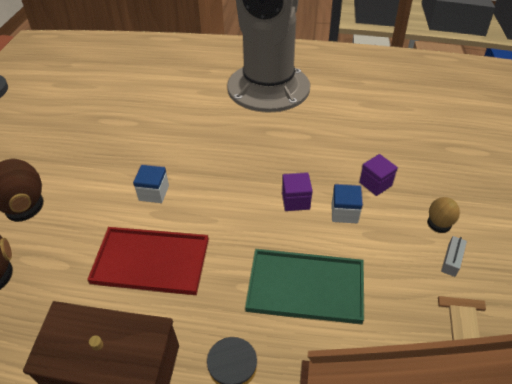

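View pics/side0.png

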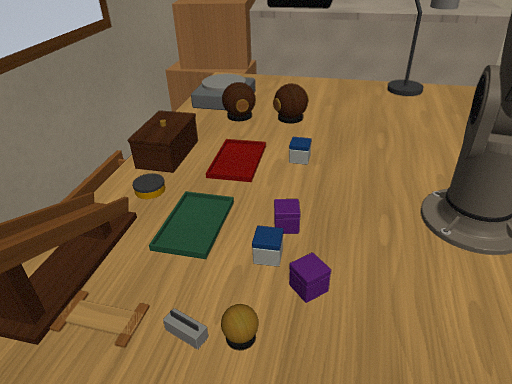

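The scene view shows tins at about (151,184) and (347,203), the red tray at (150,260) and the green tray at (306,286). There are purple look-alikes at (297,191) and (378,174). The side view agrees. Next I'll measure by back-projecting segmented colours.

```bash
cat > h.py <<'E'
import cv2,numpy as np
def back(m,uv,z):
    n=cv2.undistortPoints(np.float64(uv).reshape(-1,1,2),m["camera_matrix"],np.array(m["D"],float)).reshape(-1,2)
    T=np.array(m["camera_from_world"]);R,t=T[:3,:3],T[:3,3]
    d=np.c_[n,np.ones(len(n))]@R; c=-R.T@t
    return (c+d*((z-c[2])/d[:,2])[:,None])[:,:2]
def blobs(img,lo,hi,amin=150):
    k=cv2.inRange(cv2.cvtColor(img,cv2.COLOR_BGR2HSV),np.array(lo),np.array(hi))
    k=cv2.morphologyEx(k,cv2.MORPH_OPEN,np.ones((3,3)))
    return [c for c in cv2.findContours(k,cv2.RETR_EXTERNAL,cv2.CHAIN_APPROX_NONE)[0] if cv2.contourArea(c)>amin]
def rects(img,m,lo,hi,z,amin=150):
    for c in blobs(img,lo,hi,amin):
        w=back(m,c[:,0,:],z); (x,y),(a,b),ang=cv2.minAreaRect((w*1000).astype(np.float32))
        yield np.round([x,y,a,b,ang],1), c[:,0].mean(0).round()
E
python3 - <<'E'
from h import *
from bench import r
for n in("scene","side"):
  a=cv2.imread(f"pics/{n}0.png");m=r.camera_model(n);h=cv2.cvtColor(a,cv2.COLOR_BGR2HSV)
  for u in ([(151,172),(151,182),(347,192),(347,204),(297,183),(297,200),(150,260),(306,286)] if n=="scene" else [(300,142),(267,235),(240,160),(195,225)]): print(u,h[u[1],u[0]])
  for nm,lo,hi,z in(("blue",(100,150,60),(125,255,255),.06),("purple",(130,80,40),(160,255,255),.06),("red",(0,180,60),(5,255,255),.016),("red2",(172,180,60),(180,255,255),.016),("green",(65,80,30),(90,255,255),.016)):
    for q in rects(a,m,lo,hi,z): print(n,nm,*q)
E
```

```text
(151, 172) [108 156 116]
(151, 182) [108 168 114]
(347, 192) [108 160 115]
(347, 204) [108 164  92]
(297, 183) [142 150 122]
(297, 200) [141 144  62]
(150, 260) [  1 195 128]
(306, 286) [71 97 97]
scene blue [448.9 216.8  58.   50.7   1.2] [347. 196.]
scene blue [ 443.  -198.9   54.4   58.    89.7] [149. 176.]
scene purple [447.3 114.3 104.7  57.5   5.5] [296. 191.]
scene purple [375.2 281.5  82.6  98.8  44.7] [377. 174.]
scene red [ 619.6 -156.   134.6  209.5    1.6] [150. 259.]
scene green [638.  148.1 205.9 133.3  89.9] [307. 286.]
(300, 142) [106 186  92]
(267, 235) [106 174  97]
(240, 160) [  0 229 108]
(195, 225) [ 71 132  77]
side blue [442.3 224.9  55.5  66.1   2.9] [267. 238.]
side blue [ 437.5 -189.1   71.3   54.6   89. ] [300. 143.]
side purple [346.8 311.2  84.9  90.2  45.2] [309. 277.]
side purple [416.4 145.6  55.5 119.   11.5] [287. 215.]
side red [ 613.5 -146.9  129.   218.6    1.6] [233. 160.]
side green [632.1 155.9 133.7 221.7   0. ] [190. 225.]
```

{"method": "arm_command", "body": {"increments": [[[0.296,-0.438,-0.02],[0,0,-1.347],100],[[0.296,-0.438,-0.02],[0,0,-1.347],100],[[0.296,-0.438,-0.02],[0,0,-1.347],100],[[0.296,-0.438,-0.02],[0,0,-1.347],100],[[0.296,-0.438,-0.02],[0,0,-1.347],100],[[0.296,-0.438,-0.02],[0,0,-1.347],100],[[0.296,-0.438,-0.02],[0,0,-1.347],100],[[0.296,-0.438,-0.02],[0,0,-1.347],100],[[0.296,-0.438,-0.02],[0,0,-1.347],100],[[0.296,-0.438,-0.02],[0,0,-1.347],100]], "newtons": 60}}

```text
clock: 1.1
tcp_pos: [0.4294, 0.2425, 0.2293]
orientation: [-3.141, 0.005, 0.0]
contact_force: [0.3, 0.4, 0.1]
grip_width: 0.0858
```

{"method": "arm_command", "body": {"increments": [[[0.016,-0.022,0],[0,0,0],100],[[0.016,-0.022,0],[0,0,0],100],[[0.016,-0.022,0],[0,0,0],100]]}}

```text
clock: 1.4
tcp_pos: [0.4448, 0.2221, 0.2292]
orientation: [3.142, -0.001, -0.001]
contact_force: [-0.1, 0.4, -0.0]
grip_width: 0.0852
```

```bash
cat > look.py <<'E'
import sys
from h import *
from bench import r
m=r.camera_model("wrist");a=r.grab_frame("wrist");o=r.get_obs()
print(o["clock"],np.round(o["tcp_pos"],4),np.round(o["orientation"],4),np.round(o["contact_force"],2),o["grip_width"])
cv2.imwrite(f"pics/{sys.argv[1]}.png",a)
for q in rects(a,m,(95,120,60),(125,255,255),.06,300): print("blue",*q)
E
python3 look.py w1
```

```text
1.45 [0.4443 0.2231 0.2292] [-3.1415e+00 -2.8000e-03  1.0000e-03] [ 0.    1.02 -0.09] 0.08554555942103902
blue [439.8 212.3  30.6  20.   40.7] [245. 191.]
```

View pics/w1.png

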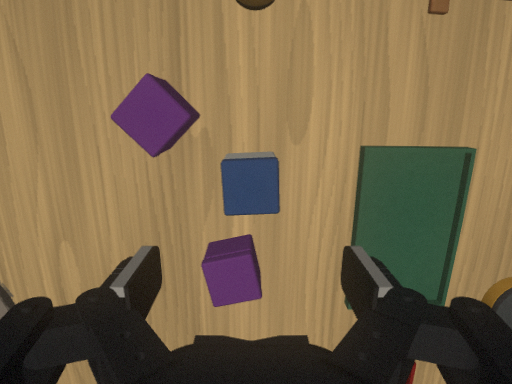

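The wrist view shows the lid at about (222..279, 158..214). The purple boxes are at (155,115) and (232,270), and the fingers are at the bottom. I'll redo the segmentation with a lower value threshold.

```bash
python3 - <<'E'
from h import *
from bench import r
m=r.camera_model("wrist");a=cv2.imread("pics/w1.png");h=cv2.cvtColor(a,cv2.COLOR_BGR2HSV)
print(h[186,250],h[200,400],h[162,250],h[156,250])
for q in rects(a,m,(100,100,35),(125,255,255),.06,300): print("blue",*q)
for q in rects(a,m,(65,60,30),(95,255,255),.016,900): print("green",*q)
for q in rects(a,m,(128,60,30),(165,255,255),.06,900): print("purple",*q)
print(back(m,[(222,158),(279,158),(279,214),(224,215)],.06))
E
```

```text
[108 121  97] [ 69 101  86] [110 119 101] [ 19  29 124]
blue [443.6 217.8  53.8  55.2   2.8] [250. 186.]
green [634.9 143.6 105.6 185.6   0.8] [411. 215.]
purple [423.4 123.4  59.4  77.7  12.3] [232. 271.]
purple [353.7 286.8  61.8  60.4  44.9] [154. 115.]
[[0.41649743 0.24666895]
 [0.47153305 0.24674612]
 [0.47303168 0.18957907]
 [0.41711328 0.18841132]]
```

{"method": "arm_command", "body": {"increments": [[[0,-0.004,-0.05],[0,0,0.017],100],[[0,-0.004,-0.1],[0,0,0.017],100],[[0,-0.004,-0.14],[0,0,0.017],100],[[0,-0.004,-0.17],[0,0,0.017],100],[[0,-0.004,-0.185],[0,0,0.017],100],[[0,-0.004,-0.193],[0,0,0.017],100],[[0,-0.004,-0.193],[0,0,0.017],100],[[0,-0.004,-0.193],[0,0,0.017],0],[[0,-0.004,-0.193],[0,0,0.017],0],[[0,-0.004,-0.193],[0,0,0.017],0]], "newtons": 60}}

```text
clock: 2.45
tcp_pos: [0.4452, 0.2191, 0.0376]
orientation: [-3.14, -0.029, -0.002]
contact_force: [-1.2, 0.3, 5.3]
grip_width: 0.055
```

{"method": "arm_command", "body": {"increments": [[[0,0,0],[0,0,0],0],[[0,0,0],[0,0,0],0],[[0,0,0.01],[0,0,0],0],[[0,0,0.03],[0,0,0],0],[[0,0,0.06],[0,0,0],0],[[0,0,0.08],[0,0,0],0],[[0,0,0.09],[0,0,0],0],[[0,0,0.09],[0,0,0],0],[[0,0,0.09],[0,0,0],0],[[0,0,0.09],[0,0,0],0]], "newtons": 60}}

```text
clock: 3.45
tcp_pos: [0.444, 0.2179, 0.1253]
orientation: [3.14, 0.028, -0.003]
contact_force: [-0.1, -0.2, -7.1]
grip_width: 0.0556
```

{"method": "arm_command", "body": {"increments": [[[0,0,0],[0,0,0],0],[[0,0,0],[0,0,0],0]]}}

```text
clock: 3.65
tcp_pos: [0.4446, 0.218, 0.1257]
orientation: [3.14, 0.028, -0.002]
contact_force: [0.3, -0.3, -6.5]
grip_width: 0.0551
```

```bash
python3 look.py w2; python3 look.py w2b
```

```text
3.7 [0.4447 0.2181 0.1259] [ 3.1407e+00  2.8000e-02 -1.3000e-03] [-0.85 -0.16 -6.33] 0.05511340555757829
blue [445.4 162.6 102.   93.4   1.1] [251. 285.]
3.75 [0.4448 0.2182 0.126 ] [ 3.1409e+00  2.8000e-02 -9.0000e-04] [-0.26 -0.06 -6.22] 0.05515138012481978
blue [445.6 163.  101.9  94.2   1.1] [251. 284.]
```

View pics/w2.png

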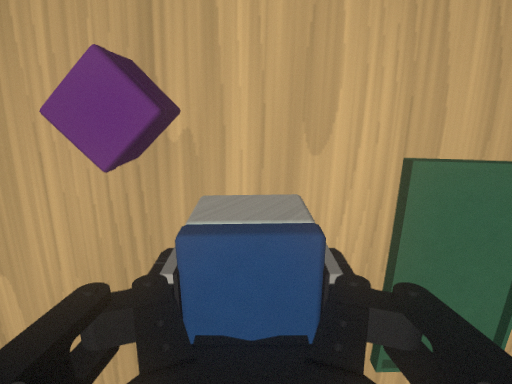

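The first tin weighs about 6.3 N, so it is full. It's held level, with the lid at about (250,280). Now to the green tray.

{"method": "arm_command", "body": {"increments": [[[0.02,-0.002,0],[0,0,0],0],[[0.055,-0.006,0],[0,0,0],0],[[0.095,-0.01,0],[0,0,0],0],[[0.135,-0.014,0],[0,0,0],0],[[0.17,-0.018,0],[0,0,0],0],[[0.185,-0.02,0],[0,0,0],0],[[0.191,-0.02,0],[0,0,0],0],[[0.191,-0.02,0],[0,0,0],0],[[0.191,-0.02,-0.02],[0,0,0],0],[[0.191,-0.02,-0.04],[0,0,0],0]]}}

```text
clock: 4.75
tcp_pos: [0.6347, 0.1994, 0.0863]
orientation: [-3.14, -0.03, 0.001]
contact_force: [0.3, 0.8, -6.0]
grip_width: 0.0554
```

```bash
python3 look.py w3; python3 - <<'E'
from h import *
from bench import r
cv2.imwrite("pics/scene3.png",cv2.resize(r.grab_frame("scene")[150:384,60:460],None,fx=2,fy=2,interpolation=cv2.INTER_CUBIC))
E
```

```text
4.8 [0.6321 0.1989 0.0822] [ 3.1402  0.0307 -0.0094] [-1.81 -0.   -9.84] 0.05534791072677814
blue [635.2 171.6  80.7  78.    1.6] [251. 281.]
```

View pics/w3.png

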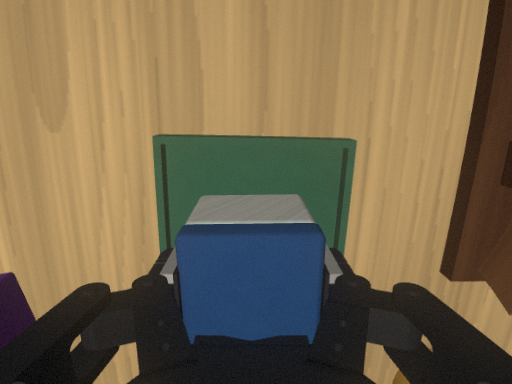

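The tin is centred in x over the green tray: tray sides at columns 155 and 353, lid centre at 251. The tray's far end is well clear. Lowering.

{"method": "arm_command", "body": {"increments": [[[0,0,-0.015],[0,0,0],0],[[0,0,-0.028],[0,0,0],0],[[0,0,-0.036],[0,0,0],0],[[0,0,-0.04],[0,0,0],0],[[0,0,-0.042],[0,0,0],0],[[0,0,-0.043],[0,0,0],0],[[0,0,-0.043],[0,0,0],0],[[0,0,-0.043],[0,0,0],0]]}}

```text
clock: 5.65
tcp_pos: [0.6363, 0.1984, 0.0439]
orientation: [-3.141, -0.028, -0.001]
contact_force: [0.5, 0.7, -6.5]
grip_width: 0.0555
```

{"method": "arm_command", "body": {"increments": [[[0,0,-0.001],[0,0,0],0],[[0,0,-0.002],[0,0,0],0],[[0,0,-0.002],[0,0,0],0],[[0,0,-0.002],[0,0,0],0]]}}

```text
clock: 6.05
tcp_pos: [0.6363, 0.1985, 0.0427]
orientation: [-3.141, -0.028, -0.001]
contact_force: [-3.7, -0.9, 5.8]
grip_width: 0.0553
```

{"method": "arm_command", "body": {"increments": [[[0,0,0],[0,0,0],100],[[0,0,0],[0,0,0],100],[[0,0,0],[0,0,0],100],[[0,0,0.03],[0,0,0],100],[[0,0,0.07],[0,0,0],100],[[0,0,0.11],[0,0,0],100],[[0,0,0.15],[0,0,0],100],[[-0.02,-0.04,0.187],[0,0,0],100],[[-0.04,-0.08,0.187],[0,0,0],100],[[-0.06,-0.12,0.187],[0,0,0],100]]}}

```text
clock: 7.05
tcp_pos: [0.5763, 0.0768, 0.2303]
orientation: [-3.141, -0.029, -0.006]
contact_force: [0.3, -0.5, 0.3]
grip_width: 0.0853
```

{"method": "arm_command", "body": {"increments": [[[-0.02,-0.04,0],[0,0,0],100],[[-0.04,-0.08,0],[0,0,0],100],[[-0.06,-0.12,0],[0,0,0],100],[[-0.08,-0.16,0],[0,0,0],100],[[-0.1,-0.2,0],[0,0,0],100],[[-0.12,-0.24,0],[0,0,0],100],[[-0.136,-0.27,0],[0,0,0],100],[[-0.136,-0.275,0],[0,0,0],100],[[-0.136,-0.275,0],[0,0,0],100],[[-0.136,-0.275,0],[0,0,0],100]]}}

```text
clock: 8.05
tcp_pos: [0.4406, -0.1957, 0.2284]
orientation: [-3.141, -0.03, -0.001]
contact_force: [-0.0, 0.9, -0.5]
grip_width: 0.0856
```

```bash
sed -i 's/(95,120,60)/(100,100,35)/' look.py; python3 look.py w4; python3 - <<'E'
from h import *
from bench import r
m=r.camera_model("wrist");a=cv2.imread("pics/w4.png")
for q in rects(a,m,(0,150,30),(6,255,255),.016,900): print("red",*q)
s=r.grab_frame("scene");cv2.imwrite("pics/scene4.png",s)
for q in rects(s,r.camera_model("scene"),(100,130,60),(125,255,255),.065,): print("scene blue",*q)
cv2.imwrite("pics/v4.png",np.hstack([cv2.resize(a,(400,300)),cv2.resize(s,(400,300))]))
E
```

```text
8.1 [ 0.4408 -0.1954  0.2284] [-3.1412e+00 -3.1600e-02 -4.0000e-04] [ 0.93  0.55 -0.16] 0.08511054263901419
blue [ 439.1 -203.4   55.3   53.3   89.6] [249. 188.]
red [ 615.2 -158.7  133.5  209.1    1.6] [407. 135.]
scene blue [638.3 195.9  60.   55.4   1. ] [336. 273.]
scene blue [ 448.1 -196.8   55.6   59.7   89.5] [149. 176.]
```

View pics/v4.png

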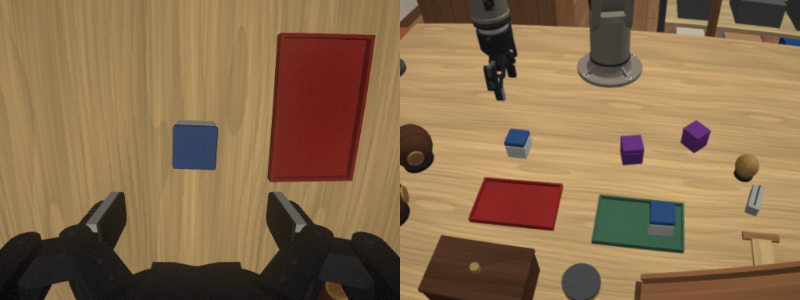

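Tin A stands upright in the green tray. Tin B is at (0.439,-0.203), and the red tray centre is about (0.617,-0.156), turned about 1.6°.

{"method": "arm_command", "body": {"increments": [[[-0.001,-0.007,-0.05],[0,0,-0.02],100],[[-0.001,-0.007,-0.1],[0,0,-0.02],100],[[-0.001,-0.007,-0.14],[0,0,-0.02],100],[[-0.001,-0.007,-0.17],[0,0,-0.02],100],[[-0.001,-0.007,-0.185],[0,0,-0.02],100],[[-0.001,-0.007,-0.192],[0,0,-0.02],100],[[-0.001,-0.007,-0.192],[0,0,-0.02],100],[[-0.001,-0.007,-0.192],[0,0,-0.02],0],[[-0.001,-0.007,-0.192],[0,0,-0.02],0],[[-0.001,-0.007,-0.192],[0,0,-0.02],0]], "newtons": 60}}

```text
clock: 9.15
tcp_pos: [0.4399, -0.2038, 0.0376]
orientation: [3.141, -0.003, 0.004]
contact_force: [-0.6, -0.2, 5.0]
grip_width: 0.0553
```

{"method": "arm_command", "body": {"increments": [[[0,0,0],[0,0,0],0],[[0,0,0],[0,0,0],0],[[0,0,0.01],[0,0,0],0],[[0,0,0.03],[0,0,0],0],[[0,0,0.06],[0,0,0],0],[[0,0,0.08],[0,0,0],0],[[0,0,0.09],[0,0,0],0],[[0,0,0.09],[0,0,0],0],[[0,0,0.09],[0,0,0],0],[[0,0,0.09],[0,0,0],0]]}}

```text
clock: 10.15
tcp_pos: [0.4382, -0.2033, 0.1256]
orientation: [-3.141, 0.003, 0.003]
contact_force: [-0.8, 0.2, -1.5]
grip_width: 0.0559
```

{"method": "arm_command", "body": {"increments": [[[0,0,0],[0,0,0],0],[[0,0,0],[0,0,0],0]]}}

```text
clock: 10.35
tcp_pos: [0.4385, -0.2036, 0.1258]
orientation: [-3.141, 0.003, 0.002]
contact_force: [-0.5, -0.3, -0.9]
grip_width: 0.0553
```

```bash
python3 look.py w5; python3 look.py w5b; python3 look.py w5c
```

```text
10.4 [ 0.4386 -0.2037  0.1259] [-3.1415e+00  3.5000e-03  1.6000e-03] [ 0.18 -0.6  -1.34] 0.055219483268174205
blue [ 438.3 -254.5  102.7  102.    89.7] [250. 279.]
10.45 [ 0.4387 -0.2037  0.126 ] [ 3.1416e+00 -3.4000e-03 -1.3000e-03] [ 0.51 -0.56 -1.42] 0.05559211987271915
blue [ 438.5 -254.5  102.7  102.3   89.9] [251. 278.]
10.5 [ 0.4387 -0.2037  0.1261] [ 3.1416e+00 -3.4000e-03 -9.0000e-04] [-0.11 -0.36 -1.  ] 0.05566639929678947
blue [ 438.6 -254.7  102.8  102.2   89.8] [251. 278.]
```

The second tin weighs about 1.3 N, so it is empty and goes in the red tray.

{"method": "arm_command", "body": {"increments": [[[0.02,0.003,0],[0,0,0],0],[[0.055,0.009,0],[0,0,0],0],[[0.095,0.015,0],[0,0,0],0],[[0.135,0.022,0],[0,0,0],0],[[0.165,0.027,0],[0,0,0],0],[[0.178,0.029,0],[0,0,0],0],[[0.178,0.029,0],[0,0,0],0],[[0.178,0.029,-0.02],[0,0,0],0],[[0.178,0.029,-0.035],[0,0,0],0],[[0.178,0.029,-0.04],[0,0,0],0]]}}

```text
clock: 11.5
tcp_pos: [0.6146, -0.1745, 0.0844]
orientation: [-3.141, 0.004, 0.006]
contact_force: [-0.5, 1.0, -1.4]
grip_width: 0.0553
```

```bash
python3 look.py w6
```

```text
11.55 [ 0.6149 -0.1746  0.0844] [-3.1409  0.0043  0.0058] [ 0.24  0.76 -2.09] 0.05541933083428184
blue [ 614.6 -199.2   80.4   80.2   89.9] [251. 278.]
```

View pics/w6.png

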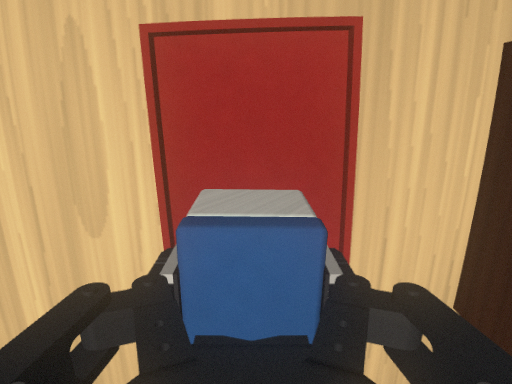

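The tin is centred between the red tray's sides, with columns about 160 and 350 alongside it and the lid at 251. Lowering until the wrist feels contact, then releasing.

{"method": "arm_command", "body": {"increments": [[[0,0,-0.015],[0,0,0],0],[[0,0,-0.028],[0,0,0],0],[[0,0,-0.036],[0,0,0],0],[[0,0,-0.04],[0,0,0],0],[[0,0,-0.042],[0,0,0],0],[[0,0,-0.043],[0,0,0],0],[[0,0,-0.043],[0,0,0],0],[[0,0,-0.044],[0,0,0],0],[[0,0,-0.044],[0,0,0],0]]}}

```text
clock: 12.45
tcp_pos: [0.6172, -0.1747, 0.0427]
orientation: [3.141, -0.003, 0.001]
contact_force: [0.1, -0.6, -1.2]
grip_width: 0.0556
```

{"method": "arm_command", "body": {"increments": [[[0,0,-0.001],[0,0,0],0],[[0,0,-0.001],[0,0,0],0],[[0,0,-0.001],[0,0,0],0]]}}

```text
clock: 12.75
tcp_pos: [0.6172, -0.1747, 0.0427]
orientation: [-3.141, 0.003, -0.001]
contact_force: [-3.3, 1.2, 8.4]
grip_width: 0.0557
```

In contact, so I'll release, rise and look.

{"method": "arm_command", "body": {"increments": [[[0,0,0],[0,0,0],100],[[0,0,0],[0,0,0],100],[[0,0,0],[0,0,0],100],[[0,0,0.02],[0,0,0],100],[[0,0,0.06],[0,0,0],100],[[0,0,0.1],[0,0,0],100],[[0,0,0.15],[0,0,0],100],[[0,0,0.19],[0,0,0],100],[[0,0,0.2],[0,0,0],100],[[0,0,0.2],[0,0,0],100]]}}

```text
clock: 13.75
tcp_pos: [0.6179, -0.175, 0.2433]
orientation: [3.141, -0.003, 0.006]
contact_force: [0.4, 0.5, -0.5]
grip_width: 0.0851
```

```bash
python3 look.py w7; python3 - <<'E'
from h import *
from bench import r
a=r.grab_frame("side");s=r.grab_frame("scene")
cv2.imwrite("pics/v7.png",np.hstack([cv2.resize(a,(400,300)),cv2.resize(cv2.imread("pics/w7.png"),(400,300))]))
E
```

```text
13.8 [ 0.6169 -0.1744  0.2412] [-3.1413e+00  2.8000e-03 -7.0000e-04] [-0.23  0.47 -0.9 ] 0.08524595302936291
blue [ 617.5 -175.5   56.    55.9   89.8] [250. 178.]
```

View pics/v7.png

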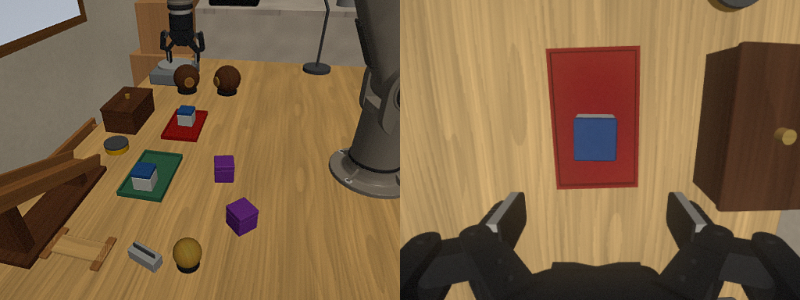

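Both tins are upright inside their trays and the gripper is clear: tin A at (143,178) in the green tray, tin B at (186,116) in the red. The purple blocks haven't moved.

```bash
python3 -c "
from bench import r
print(r.hand_in())"
```

```text
the job is handed in; nothing more can be done
None
```

I lifted each tin straight up, weighed it and stood it in its tray, then handed the job in at about 14 s of the 54 s allowed.

| Tin | Weight felt | Verdict | Placed | Position (x, y) |
|---|---|---|---|---|
| On the robot's left | about 6.3 N | full | green tray | about (0.636, 0.198) m |
| On the robot's right | about 1.3 N | empty | red tray | about (0.617, -0.175) m |

- **Last checks:** the final side and wrist pictures show both tins upright, well inside the rims, and the gripper open and clear. The purple look-alikes were not moved.
- **Measured position:** the wrist camera put the tin in the red tray within 1 mm of where I released it. A scene-camera check put the other within about 3 mm of its target.
- **Disagreement:** the fixed cameras differed by up to about 10 mm on positions at first. I used the close-up wrist views for the grasps and to check each tin was centred over its tray before lowering.
- **Forces:** every reading I saw stayed under 10 N. No checks failed.

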